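Fill the armrest caddy

TASK

Gather the air-conditioner remote, the flashlight and the phone stand into the pine caddy, each in its own nest: the remote flat in the rimmed pocket with its buttons up, the flashlight lying in the lipped cradle, and the phone stand turned so that its slot drops fully down over the upright tongue. Leave the look-alikes (television remote, pen tube and toothbrush block) where they lie.

Things in the scene. Friction and masses are not known exactly. Their poses are not given: they have to be found in the camera images.
- caddy: Low open pine tray, fixed, 166 (its x) by 256 (its y) mm, walls 6 mm thick and 16 mm high, floor top 6 mm above the table. Origin: centre of its underside, on the table; z up. Holds three grey nests side by side along its y, centres 82 mm apart.
- pocket: Nest for the air-conditioner remote: grey plate 150 (x) by 70 (y) by 6 mm in the caddy, with a low white rim all round, 5 mm above the plate, enclosing 140 (x) by 62 (y) mm. Origin: centre of the plate's underside; plate top at z = 6 mm, rim top at z = 11 mm. The nests keep the caddy's direction but swap places in it from start to start. 
- cradle: Nest for the flashlight: same grey plate, with white lips 8 mm above the plate: two end lips with their inner faces at x = +-65 mm, and side lips only near the ends (x from 35 to 65 mm either side) with inner faces at y = +-21 mm; the sides are open for fingers in the middle. Origin: centre of the plate's underside; plate top at z = 6 mm, lip tops at 14 mm. The nests keep the caddy's direction but swap places in it from start to start. 
- tongue: Nest for the phone stand: same grey plate with a single upright flat white tongue in its centre, 32 mm long (x), 6 mm thick (y), its top 20 mm above the plate, no rim. Origin: centre of the plate's underside; plate top at z = 6 mm, tongue top at 26 mm. The nests keep the caddy's direction but swap places in it from start to start. 
- ac_remote: Air-conditioner remote: the shorter white remote, 120 (x) by 46 (y) by 22 (z) mm, with a large black display window and six buttons on top. Origin: centre of its underside; long side along x, buttons face z (up). About 90 g.
- flashlight: Aluminium flashlight lying down, 110 mm long along x: hexagonal head (x from 25 to 55 mm, lens at +x) and hexagonal tail (x from -55 to -39 mm), both 26 mm across flats (the flats below and above), and a thinner round barrel of 20 mm diameter between them, to be grasped across. Origin: on its axis at mid-length, 13 mm above what it lies on. About 100 g.
- phone_stand: Hard green silicone phone stand: block 60 (x) by 48 (y) by 26 (z) mm with a 42 (x) by 16 (y) mm slot straight down through its centre, and a back rest 10 mm thick rising to z = 40 mm along its +y edge. Origin: centre of its underside, z up. It drops over the tongue when its slot lines up with the tongue, either way round. About 80 g.
- tv_remote: Does not belong in the caddy: the longer white television remote, 160 (x) by 42 (y) by 22 mm, one round pad and 18 small buttons, no display window. Origin: centre of its underside, long side along x.
- pen_tube: Does not belong in the caddy: plain capped aluminium pen tube, hexagonal, 140 mm long (x), 22 mm across flats from end to end, no flared head or lens. Origin: on its axis 11 mm above the table, at mid-length.
- brush_block: Does not belong in the caddy: green silicone toothbrush block 60 (x) by 48 (y) by 26 mm with two round holes and no slot or back rest. Origin: centre of its underside.
Mind the look-alikes: they are no part of the job. What is shaped like the flashlight but orange is not meant.

How it is judged:
By the outcome, as a careful person would: the job done as asked, in the order asked, and still so for the second after the job is handed in, with the robot touching nothing.
It also fails if it takes over 91 s, if anything falls off the work surface, if the arm or the gripper's body presses on something with over 40 N, if the wrist force passes 120 N, or if a joint passes its speed limit or range.

ROBOT

A 6-joint arm with a two-finger parallel gripper is mounted at the origin on the work surface. World frame = base frame: x ahead of the robot, y to its left, z up, the work surface at z = 0. Lengths are in m, angles in degrees, forces in N, time in s.
With the tool pointing down it reaches from about 0.3 to 0.75 m from the base axis. Payload 8.5 kg.
Tool frame: the origin (TCP) lies at the very end of the fingers, on their centre line; the grasp point (between the pads) lies 19 mm behind it; z points along the fingers, y is the direction in which the jaws open and shut (so a half turn about z gives the same grasp; the last joint's range is limited). The gripper opens to 85 mm and grips with 20 to 120 N. Pads are 22 mm wide; open, the fingers measure 114 mm over their backs; the gripper's body (76 mm by 85 mm) begins 54 mm behind the grasp point. The pads swing forward as they close: fully open they stand 13 mm farther back than shut.
Start: joints at [59.399, 21.807, 74.336, -0, 83.858, -12.336], TCP at [0.172, 0.522, 0.231] pointing down, gripper open.
Joint ranges: [-178.18, 178.18], [-50.72, 133.34], [12.68, 142.11], [-81.47, 261.47], [9.98, 163.14], [-165.26, 165.26]. Speed limits (degrees/s): [136.94, 136.94, 180, 180, 180, 180].

INTERFACE

Orientations are given as a 3x3 rotation matrix whose columns are the frame's x, y, z axes.
In Python, from rig import status, vision, env gives the robot as it stands.
- The arm moves only by the tool send_rows, never from a script. Its argument "targets" is a list of rows, each a list of 7 numbers: the shift along the tool's x, y, z in units of 50 mm (1.0 is 50 mm), then the turn, a rotation vector about the tool's x, y, z in units of 8 degrees (1.0 is 8 degrees), then the finger opening in mm, from 0 to 85.4. A call has 1 to 5 rows; each row is the pose to reach, as a shift and turn from the pose commanded when the call began, along the tool's axes at that moment; what a row does not reach only later rows make up. A row lasts 1/8 s, in which the tool goes at most 62.5 mm and 10.7 degrees, less where a joint would pass 70% of its speed; a pose out of reach is approached as far as the arm can. A call with a gripper value outside its range is refused whole. The fingers move at their own pace and stop on an object; "grip_force" is the grip in N (left out, the last holds). Time passes only in rows, so rows that repeat a pose let the fingers close. It gives the time, the measured TCP pose, the force and the opening at its end, in the units of the state.
- status.observe(): the state, without advancing time (a new reading comes with each control period).
- vision.get_image(name): name is "scene" or "top" or "wrist"; returns (picture, depth): 480x640x3 uint8, red, green, blue; 480x640 float32, m along the optical axis (not along the pixel's ray), 0 where there is no reading.
- vision.camera_model(name): a dict with "camera_matrix" (3x3 intrinsics, pixels), "dist" ([k1, k2, p1, p2, k3] as OpenCV has them; the pictures are not rectified), "view" (4x4, takes a point from world to camera coordinates); the wrist camera has in their place "T_tool_cam" (4x4, takes a point from camera to tool coordinates, whose origin is the TCP and whose axes are the flange's). Camera axes: x right, y down, z forward; pixel columns grow to the right and rows downward; lengths in m; the calibration is good to about 2 mm. A picture is of the moment at which its call begins: read the wrist's pose just before it. camera_model takes no time and is no camera call.
- env.close_job(): hands the job in, once; it reports no verdict.
Trained networks look in the newest picture that a camera, given by its name, has taken for a name from the list of things; names that differ only in an ending like _2 or _b are one class to them, and where a whole thing is asked for, a point or a joint stands for the part that bears it (a point fixed in the world has none). Each returns a list of dicts, best first, with "p" (0 to 1); they miss things now and then, are a little off and sometimes report something else, mostly with a low value. They report only what shows in the picture. A call takes as long as a camera call. They do not tell look-alikes from the thing itself.
- vision.masks_of(camera, label): "pixels" (480x640 bool, what is visible of it) and "extent" ([left, top, right, bottom] in pixels, round what is visible of it).
The state is a dict: "time_s": time; "q": joint angles; "qvel": joint speeds; "joint_efforts": joint torques, N m; "position": TCP position; "tool_rot": TCP orientation; "ft_force": force on the tool from outside, world axes, zero at the start; "wrist_torque": the same for the moment, N m; "grip_width": finger opening in m.
Only numpy, scipy, OpenCV 4.12 (cv2) and the standard library are available. Lean on these libraries where they do the work, as an engineer would, in place of code of your own. Each camera call takes 0.05 s, during which the arm holds its last target.

## Working session

There is one attempt and no reset: what is moved stays moved. The work goes in short steps, Python scripts to look and compute and a tool call to move; the robot and the scene stay as the last step left them, time stands still between calls to the robot, and variables do not carry over. Pictures are saved under pics/ and viewed, and the job is handed in when it is done.

Besides the shell and the picture viewer there is one more tool, called as name([rows], argument=value, ...), one row to a line, values as JSON. send_rows: Moves the arm, as the interface text tells. Its arguments: {"type":"object","properties":{"targets":{"type":"array","items":{"type":"array","items":{"type":"number"}}},"grip_force":{"type":"number"}},"required":["targets"]}

```bash
ls; mkdir -p pics
python3 - <<'E'
from rig import status, vision, env
import cv2
s=status.observe(); print(s)
for n in ("scene","top"):
    im,d=vision.get_image(n); cv2.imwrite(f"pics/{n}0.png",im[:,:,::-1])
    import numpy as np
    np.savez(f"{n}0.npz",im=im,d=d)
    print(n,vision.camera_model(n))
print(vision.camera_model("wrist"))
E
```

```text
pics
{'time_s': 0.0, 'q': array([ 5.93965070e+01,  2.18411325e+01,  7.43861536e+01, -6.13135147e-04,
        8.38575347e+01, -1.23357063e+01]), 'qvel': array([-0.04419162,  0.0417456 ,  0.03882408, -0.0242296 , -0.02269898,
        0.06594795]), 'joint_efforts': array([-3.67409402e-04, -4.48455405e+01, -2.31279337e+01, -2.67510868e-04,
        4.72618281e-03,  2.19969604e-05]), 'position': array([0.1722501 , 0.52201532, 0.2307022 ]), 'tool_rot': array([[-9.49602110e-01,  3.13456979e-01, -7.44506682e-04],
       [ 3.13457714e-01,  9.49601297e-01, -1.27961637e-03],
       [ 3.05879829e-04, -1.44849777e-03, -9.99998904e-01]]), 'ft_force': array([ 1.261941  ,  0.01928099, -0.51143421]), 'wrist_torque': array([-0.02184557,  0.00973966, -0.02507869]), 'grip_width': 0.08517967826232435}
scene {'camera_matrix': array([[454.77678392,   0.        , 321.15063249],
       [  0.        , 454.77678392, 241.85631472],
       [  0.        ,   0.        ,   1.        ]]), 'dist': array([-0.07424929,  0.        ,  0.        ,  0.        ,  0.        ]), 'view': array([[-0.74108957,  0.67139185, -0.004
[... 528 characters left out ...]
833],
       [-0.97399254, -0.02198731, -0.22551072,  0.6032568 ],
       [ 0.22540649,  0.00714112, -0.97423864,  1.28597074],
       [ 0.        ,  0.        ,  0.        ,  1.        ]])}
{'camera_matrix': array([[391.17189968,   0.        , 325.95994533],
       [  0.        , 391.17189968, 242.51320731],
       [  0.        ,   0.        ,   1.        ]]), 'dist': array([0.01102974, 0.        , 0.        , 0.        , 0.        ]), 'T_tool_cam': array([[-0.00143868, -0.94775675, -0.3189907 ,  0.08210655],
       [ 0.99999844, -0.00103645, -0.00143066,  0.00128431],
       [ 0.0010253 , -0.31899226,  0.94775676, -0.14125703],
       [ 0.        ,  0.        ,  0.        ,  1.        ]])}
```

View pics/top0.png

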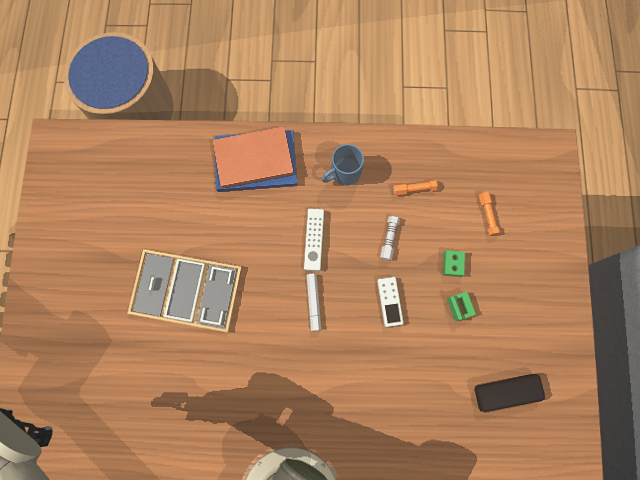

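View pics/scene0.png

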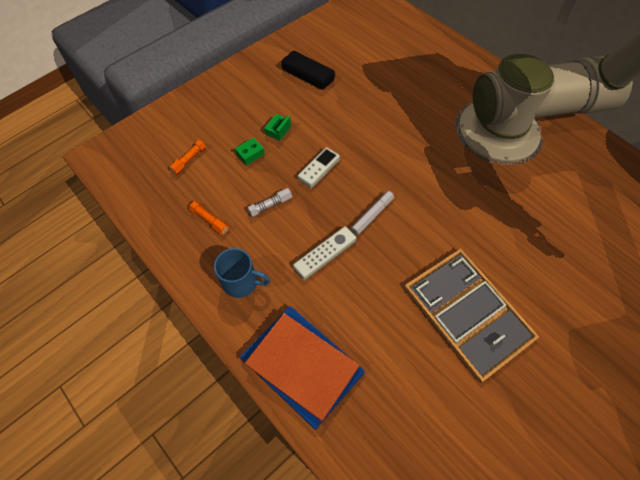

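```bash
cat > h.py <<'E'
import numpy as np, cv2
from rig import status, vision, env
def ray_world(cam,uv,z,view=None,model=None):
    m=model or vision.camera_model(cam); V=m['view'] if view is None else view
    p=cv2.undistortPoints(np.float64(uv).reshape(-1,1,2),m['camera_matrix'],m['dist'])[:,0]
    R=V[:3,:3];t=V[:3,3]; C=-R.T@t
    d=np.c_[p,np.ones(len(p))]@R
    s=(z-C[2])/d[:,2]
    return C+d*s[:,None]
def cloud(cam,d,mask,view=None):
    m=vision.camera_model(cam);V=m['view'] if view is None else view
    v,u=np.nonzero(mask&(d>0)); 
    p=cv2.undistortPoints(np.float64(np.c_[u,v]).reshape(-1,1,2),m['camera_matrix'],m['dist'])[:,0]
    P=np.c_[p,np.ones(len(p))]*d[v,u][:,None]
    return (P-V[:3,3])@V[:3,:3], np.c_[u,v]
def wrist_view(s=None):
    s=s or status.observe(); T=np.eye(4);T[:3,:3]=s['tool_rot'];T[:3,3]=s['position']
    return np.linalg.inv(T@vision.camera_model('wrist')['T_tool_cam'])
E
python3 - <<'E'
from h import *
im=np.load('top0.npz')['im'];d=np.load('top0.npz')['d']
for l in ['ac_remote','flashlight','phone_stand','caddy','pocket','cradle','tongue']:
    for r in vision.masks_of('top',l):
        X,uv=cloud('top',d,r['pixels'])
        zt=np.percentile(X[:,2],80)
        rc=cv2.minAreaRect(uv.astype(np.float32))
        box=ray_world('top',cv2.boxPoints(rc),max(zt,0))
        c=box.mean(0); e=[box[1]-box[0],box[2]-box[1]];
        e.sort(key=lambda v:-np.linalg.norm(v))
        print(l,round(r['p'],2),r['extent'],'z',zt.round(4),'c',c.round(4),'L',[np.linalg.norm(v).round(4) for v in e],'ang',np.degrees(np.arctan2(e[0][1],e[0][0])).round(1))
c=im[220:330,350:500]; c=cv2.resize(c,None,fx=5,fy=5,interpolation=cv2.INTER_CUBIC)
cv2.imwrite('pics/crop1.png',c[:,:,::-1])
c=im[240:340,120:250]; c=cv2.resize(c,None,fx=6,fy=6,interpolation=cv2.INTER_CUBIC)
cv2.imwrite('pics/crop2.png',c[:,:,::-1])
E
```

```text
ac_remote 0.86 [379.1, 277.4, 408.3, 325.7] z 0.0243 c [ 0.4612 -0.234   0.0243] L [np.float64(0.1207), np.float64(0.0489)] ang -170.6
flashlight 0.73 [393.5, 182.6, 439.6, 193.6] z 0.0258 c [ 0.7592 -0.3011  0.0258] L [np.float64(0.1111), np.float64(0.0302)] ang -82.2
flashlight 0.7 [381.4, 215.8, 397.1, 260.2] z 0.0259 c [ 0.6225 -0.2336  0.0259] L [np.float64(0.1134), np.float64(0.0294)] ang -11.2
flashlight 0.7 [480.2, 191.5, 499.4, 236.0] z 0.0263 c [ 0.6933 -0.4903  0.0263] L [np.float64(0.115), np.float64(0.0305)] ang -168.3
phone_stand 0.96 [446.5, 290.9, 475.5, 324.1] z 0.037 c [ 0.453  -0.4051  0.037 ] L [np.float64(0.0577), np.float64(0.055)] ang -161.0
caddy 0.9 [128.4, 250.1, 242.4, 332.0] z 0.0166 c [0.4808 0.2778 0.0166] L [np.float64(0.2652), np.float64(0.1688)] ang -99.7
pocket 0.84 [164.7, 258.7, 201.5, 317.8] z 0.0155 c [0.4804 0.2781 0.0155] L [np.float64(0.1495), np.float64(0.0725)] ang -8.8
cradle 0.6 [194.0, 264.8, 234.3, 328.6] z 0.0152 c [0.4666 0.1958 0.0152] L [np.float64(0.1507), np.float64(0.0736)] ang -10.3
tongue 0.9 [132.0, 254.7, 174.6, 316.0] z 0.0144 c [0.4924 0.3568 0.0144] L [np.float64(0.1527), np.float64(0.0759)] ang -9.0
```

View pics/crop1.png

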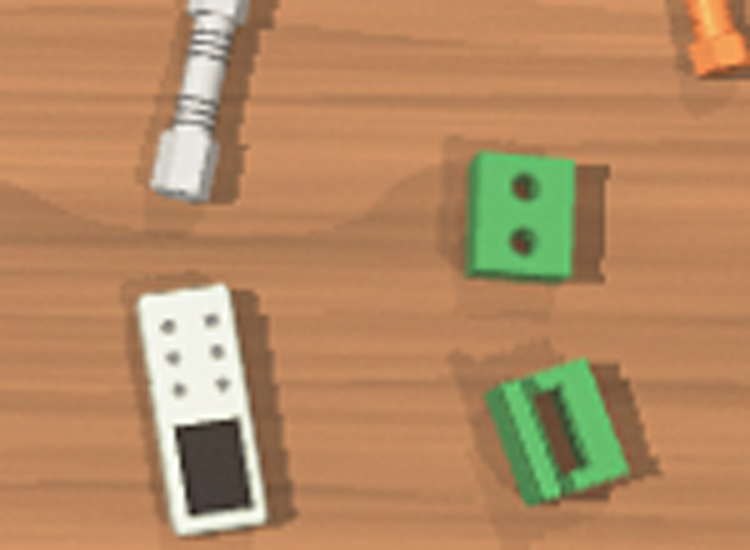

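View pics/crop2.png

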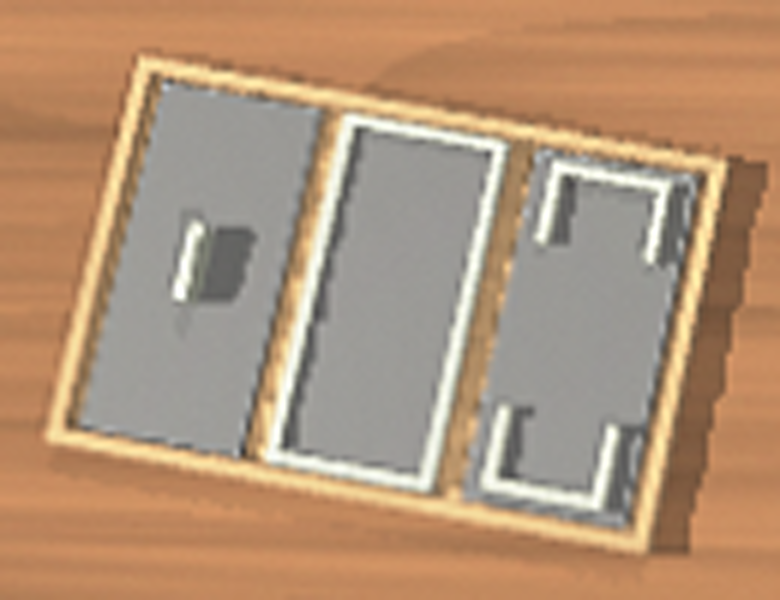

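Top view: the AC remote is at (390,302), a short white body with a black window and six buttons. The TV remote at (314,239) is longer, with many buttons and a round pad. The flashlight is the silver, flared one at (390,238). The pen tube at (313,302) is plain, and the orange ones at (416,188) and (489,213) are not meant. The phone stand at (461,306) has a slot and a back rest, while the block at (454,263) has two holes. From left to right the caddy holds the tongue, pocket and cradle. I'll check the caddy with the wrist camera first.

```bash
cat >> h.py <<'E'
def go(p,yaw,s=None):
    """yaw = world angle of tool y axis; prints shift (50mm) and turn (8deg) units"""
    s=s or status.observe(); R=s['tool_rot']
    a=np.radians(yaw); y=np.array([np.cos(a),np.sin(a),0]); z=np.array([0,0,-1.]); x=np.cross(y,z)
    Rt=np.c_[x,y,z]
    sh=R.T@(np.array(p)-s['position'])/0.05
    rv=np.degrees(cv2.Rodrigues(R.T@Rt)[0].ravel())/8
    print('t',round(s['time_s'],2),'shift',sh.round(3),'turn',rv.round(3)); return sh,rv
E
python3 - <<'E'
from h import *
go([0.43,0.27,0.25],80.7)
E
```

```text
t 0.45 shift [-6.474 -3.176 -0.374] turn [-1.000e-03 -0.000e+00 -1.121e+00]
```

send_rows([
  [-6.47,-3.18,-0.37,0,0,-1.12,85],
  [-6.47,-3.18,-0.37,0,0,-1.12,85],
  [-6.47,-3.18,-0.37,0,0,-1.12,85],
  [-6.47,-3.18,-0.37,0,0,-1.12,85],
  [-6.47,-3.18,-0.37,0,0,-1.12,85],
])

```text
time_s: 1.08
position: [0.3964, 0.3021, 0.2476]
tool_rot: [[-0.987, 0.162, 0.0], [0.162, 0.987, 0.0], [-0.0, 0.0, -1.0]]
ft_force: [0.2, 1.4, -0.4]
grip_width: 0.0851
```

send_rows([
  [0,0,0,0,0,0,85],
  [0,0,0,0,0,0,85],
])

```text
time_s: 1.32
position: [0.3949, 0.3039, 0.2473]
tool_rot: [[-0.987, 0.162, -0.0], [0.162, 0.987, 0.0], [0.001, 0.0, -1.0]]
ft_force: [-0.5, -0.2, 0.3]
grip_width: 0.0848
```

Run:
```python
from h import *
print(go([0.43,0.27,0.25],80.7))
```

```text
t 1.32 shift [-0.803 -0.555 -0.055] turn [ 0.001 -0.004 -0.004]
(array([-0.80306752, -0.55524402, -0.05533171]), array([ 0.00053421, -0.00368987, -0.00351405]))
```

Run:
```python
from h import *
s=status.observe(); V=wrist_view(s)
im,d=vision.get_image('wrist'); np.savez('w1.npz',im=im,d=d,V=V)
cv2.imwrite('pics/w1.png',im[:,:,::-1])
```

```text
(no output)
```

View pics/w1.png

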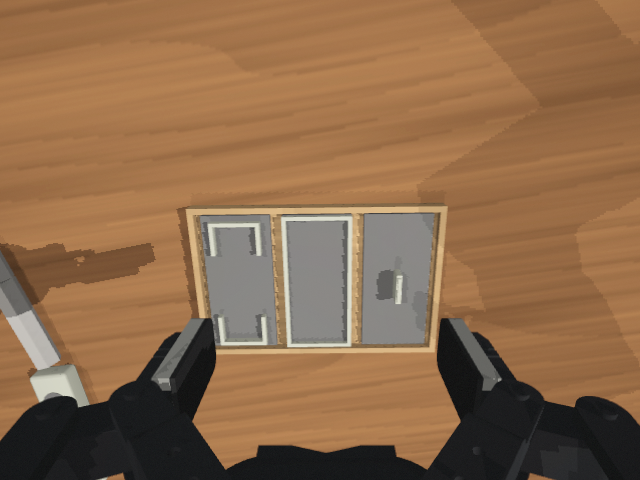

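Run:
```python
from h import *
w=np.load('w1.npz');im,d,V=w['im'],w['d'],w['V']
for l in ['caddy','pocket','cradle','tongue']:
    for r in vision.masks_of('wrist',l):
        m=r['pixels'];v,u=np.nonzero(m)
        z={'caddy':.016,'pocket':.014,'cradle':.014,'tongue':.012}[l]
        W=ray_world('wrist',np.c_[u,v],z,V)
        rc=cv2.minAreaRect((W[:,:2]*1000).astype(np.float32)); X,_=cloud('wrist',d,m,V)
        print(l,round(r['p'],2),r['extent'],[np.round(q,1) for q in rc], np.percentile(X[:,2],[5,50,95]).round(4))
c=im[195:365,175:460]; c=cv2.resize(c,None,fx=2.8,fy=2.8,interpolation=cv2.INTER_CUBIC)
cv2.imwrite('pics/w1c.png',c[:,:,::-1])
# scan table height
X,_=cloud('wrist',d,np.ones(d.shape,bool),V); sel=(abs(X[:,0]-.35)<.02)&(abs(X[:,1]-.2)<.05);print(np.median(X[sel,2]))
```

```text
caddy 0.6 [188.7, 206.0, 446.9, 355.2] [array([480.3, 281.6]), array([255.8, 169.2]), np.float64(81.2)] [0.0035 0.0109 0.0154]
pocket 0.82 [281.4, 214.5, 352.0, 348.5] [array([481.6, 280.5]), array([ 71. , 151.7]), np.float64(81.2)] [0.0094 0.0108 0.016 ]
cradle 0.9 [197.8, 212.0, 277.6, 344.9] [array([467.5, 201.5]), array([ 69.9, 149.7]), np.float64(81.2)] [0.0094 0.0108 0.0186]
tongue 0.96 [364.5, 211.0, 432.4, 343.6] [array([492.8, 361.5]), array([ 72.2, 150.5]), np.float64(81.0)] [0.0092 0.0105 0.0121]
-0.0012681211905935172
```

View pics/w1c.png

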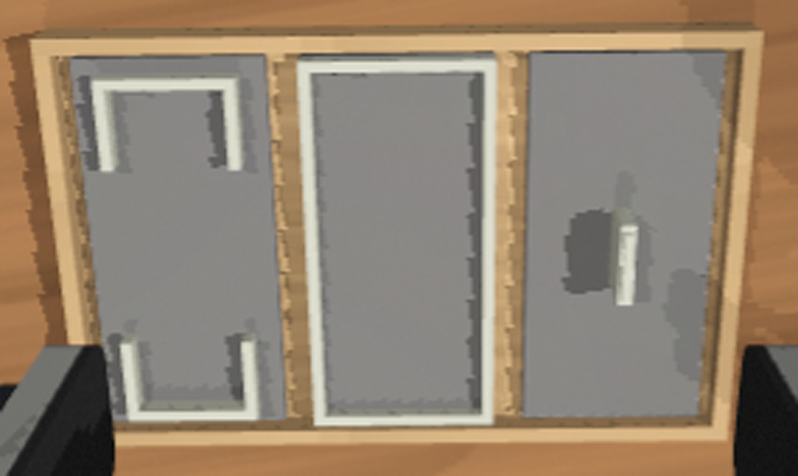

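The wrist view agrees with the top view: the caddy centre is at (0.481, 0.2805) m with its x axis at -8.9°. Next, the remote.

Run:
```python
from h import *
go([0.45,-0.235,0.2],99.4)
```

```text
t 1.57 shift [ -2.822 -10.475   0.947] turn [ 0.    -0.    -2.325]
```

send_rows([
  [-2.8,-10.5,0.95,0,0,-2.32,85],
  [-2.8,-10.5,0.95,0,0,-2.32,85],
  [-2.8,-10.5,0.95,0,0,-2.32,85],
  [-2.8,-10.5,0.95,0,0,-2.32,85],
  [-2.8,-10.5,0.95,0,0,-2.32,85],
])

```text
time_s: 2.2
position: [0.4248, 0.0055, 0.2214]
tool_rot: [[-0.987, -0.162, 0.001], [-0.162, 0.987, -0.0], [-0.001, -0.0, -1.0]]
ft_force: [0.9, 0.0, -0.4]
grip_width: 0.0854
```

Run:
```python
from h import *
go([0.45,-0.235,0.2],99.4)
```

```text
t 2.2 shift [ 0.284 -4.828  0.429] turn [-0.002  0.006 -0.007]
```

send_rows([
  [0.28,-4.8,0.43,0,0,0,85],
  [0.28,-4.8,0.43,0,0,0,85],
  [0.28,-4.8,0.43,0,0,0,85],
  [0.28,-4.8,0.43,0,0,0,85],
  [0.28,-4.8,0.43,0,0,0,85],
])

```text
time_s: 2.82
position: [0.4499, -0.2348, 0.199]
tool_rot: [[-0.987, -0.158, -0.001], [-0.158, 0.987, 0.0], [0.001, 0.0, -1.0]]
ft_force: [-0.3, 0.6, -0.4]
grip_width: 0.085
```

send_rows([
  [0,0,0,0,0,0,85],
  [0,0,0,0,0,0,85],
])

```text
time_s: 3.08
position: [0.4498, -0.231, 0.2001]
tool_rot: [[-0.987, -0.163, 0.0], [-0.163, 0.987, -0.0], [-0.0, -0.0, -1.0]]
ft_force: [-0.4, -0.7, -0.1]
grip_width: 0.0849
```

```bash
cat >> h.py <<'E'
def look(n,label=None,z=None,show=True):
    s=status.observe(); V=wrist_view(s)
    im,d=vision.get_image('wrist'); np.savez(n+'.npz',im=im,d=d,V=V)
    cv2.imwrite(f'pics/{n}.png',im[:,:,::-1])
    print('pos',s['position'].round(4))
    if label:
      for r in vision.masks_of('wrist',label):
        m=r['pixels'];v,u=np.nonzero(m); X,_=cloud('wrist',d,m,V)
        W=ray_world('wrist',np.c_[u,v],z,V)
        top=X[X[:,2]>z-.006]
        rc=cv2.minAreaRect((W[:,:2]*1000).astype(np.float32)); r2=cv2.minAreaRect((top[:,:2]*1000).astype(np.float32)) if len(top) else None
        print(label,round(r['p'],2),np.round(r['extent']),[np.round(q,1) for q in rc],'top',[np.round(q,1) for q in r2] if r2 else None, np.percentile(X[:,2],[5,50,95]).round(4))
    return im,d,V
E
python3 - <<'E'
from h import *
look('w2','ac_remote',.022)
E
```

```text
pos [ 0.4498 -0.231   0.2001]
ac_remote 0.81 [292. 159. 349. 291.] [array([ 464. , -232.7]), array([120.5,  45. ]), np.float64(9.0)] top [array([ 465.6, -232.5]), array([119.7,  45.8]), np.float64(8.9)] [0.0187 0.0207 0.022 ]
```

View pics/w2.png

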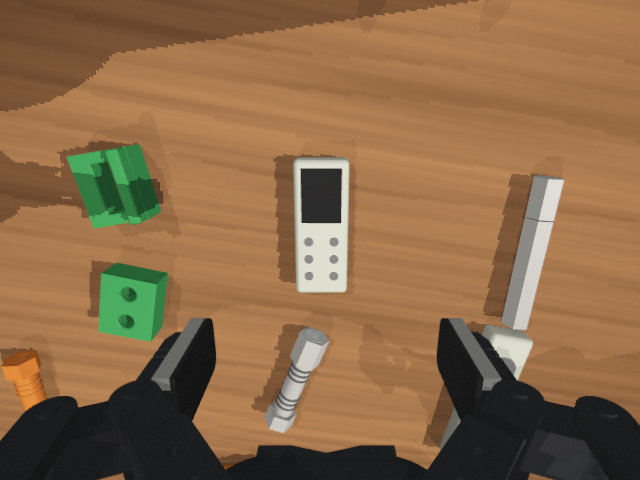

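View pics/w2c.png

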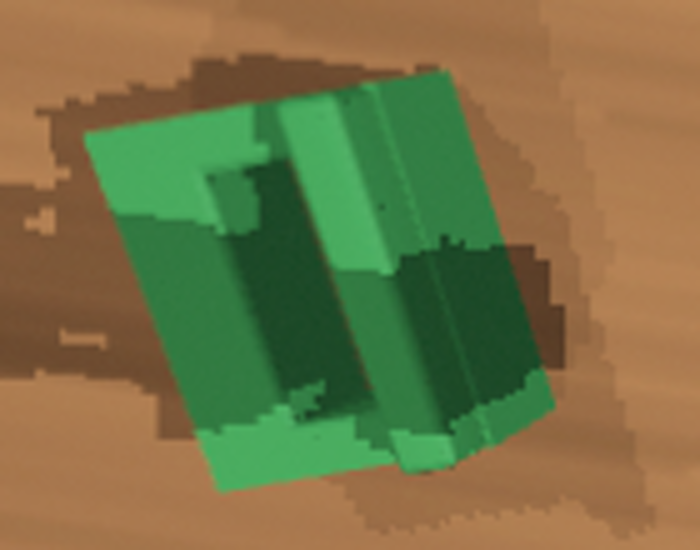

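The wrist view confirms it: AC remote at (322,225), flashlight at (298,380), stand at (113,187) with its yaw near 19°. Descending on the remote.

send_rows([
  [-0.28,-0.07,1.2,0,0,0.04,75],
  [-0.28,-0.07,2.4,0,0,0.04,75],
  [-0.28,-0.07,3.3,0,0,0.04,75],
  [-0.28,-0.07,3.6,0,0,0.04,75],
  [-0.28,-0.07,3.84,0,0,0.04,75],
])

```text
time_s: 3.9
position: [0.4647, -0.2339, 0.0082]
tool_rot: [[-0.988, -0.155, 0.001], [-0.155, 0.988, -0.001], [-0.001, -0.001, -1.0]]
ft_force: [1.1, -0.5, 0.1]
grip_width: 0.0749
```

send_rows([
  [0,0,0,0,0,0,60],
  [0,0,0,0,0,0,40],
  [0,0,0,0,0,0,30],
  [0,0,0,0,0,0,30],
  [0,0,0,0,0,0,30],
], grip_force=40)

```text
time_s: 4.53
position: [0.4647, -0.234, 0.0092]
tool_rot: [[-0.988, -0.155, 0.002], [-0.155, 0.988, -0.002], [-0.002, -0.002, -1.0]]
ft_force: [-0.1, 0.5, 6.6]
grip_width: 0.045
```

send_rows([
  [0,0,-0.5,0,0,0,30],
  [0,0,-1.5,0,0,0,30],
  [0,0,-2.5,0,0,0,30],
  [0,0,-3,0,0,0,30],
])

```text
time_s: 5.03
position: [0.4646, -0.2338, 0.1612]
tool_rot: [[-0.988, -0.155, 0.004], [-0.155, 0.988, -0.003], [-0.003, -0.004, -1.0]]
ft_force: [-0.9, -0.4, -1.4]
grip_width: 0.0449
```

Run:
```python
from h import *
print(status.observe()['grip_width'],status.observe()['ft_force'])
look('w3','ac_remote',.17)
go([0.481,0.2805,0.16],81.1)
```

```text
0.04494644596223379 [-0.91193506 -0.38130551 -1.36098348]
pos [ 0.4646 -0.2338  0.1612]
ac_remote 0.84 [260. 176. 394. 450.] [array([ 463.4, -233.3]), array([120.1,  46.2]), np.float64(8.9)] top [array([ 463.2, -233.2]), array([115.5,  46.5]), np.float64(9.1)] [0.1699 0.1726 0.1737]
t 5.12 shift [-1.916 10.119 -0.023] turn [-0.031  0.036  2.23 ]
```

View pics/w3.png

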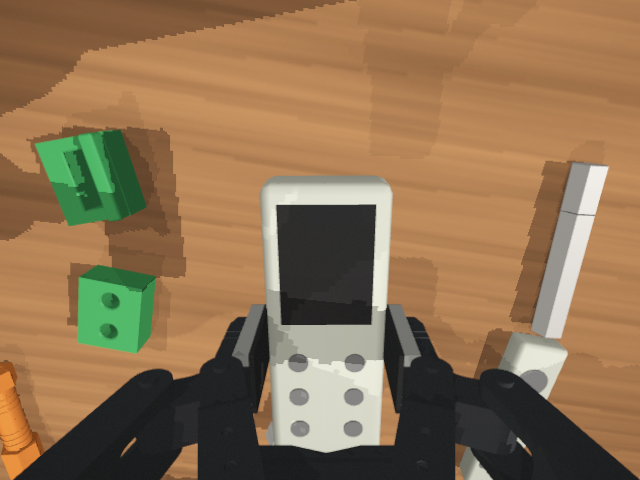

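The remote is held level and centred, with its buttons up. Carrying it to the pocket.

send_rows([
  [-1.9,10.1,0,0,0,2.23,30],
  [-1.9,10.1,0,0,0,2.23,30],
  [-1.9,10.1,0,0,0,2.23,30],
  [-1.9,10.1,0,0,0,2.23,30],
  [-1.9,10.1,0,0,0,2.23,30],
])

```text
time_s: 5.75
position: [0.4728, 0.0774, 0.1569]
tool_rot: [[-0.988, 0.155, -0.001], [0.155, 0.988, 0.0], [0.001, -0.0, -1.0]]
ft_force: [1.3, -0.4, -1.0]
grip_width: 0.0447
```

Run:
```python
from h import *
go([0.481,0.2805,0.12],81.1)
```

```text
t 5.75 shift [0.467 4.039 0.739] turn [-0.001 -0.008 -0.003]
```

send_rows([
  [0.47,4.04,0.74,0,0,0,30],
  [0.47,4.04,0.74,0,0,0,30],
  [0.47,4.04,0.74,0,0,0,30],
  [0.47,4.04,0.74,0,0,0,30],
  [0.47,4.04,0.74,0,0,0,30],
])

```text
time_s: 6.38
position: [0.4809, 0.279, 0.1197]
tool_rot: [[-0.988, 0.153, -0.002], [0.153, 0.988, -0.001], [0.002, -0.001, -1.0]]
ft_force: [-0.5, -0.5, -1.3]
grip_width: 0.0448
```

Run:
```python
from h import *
look('w4','pocket',.014)
go([0.481,0.2805,0.024],81.1)
```

```text
pos [0.4809 0.279  0.1197]
pocket 0.81 [272. 126. 390. 182.] [array([423.3, 290.7]), array([71.4, 31.7]), np.float64(79.6)] top [array([424.2, 290.7]), array([70.8, 31.3]), np.float64(80.6)] [0.0096 0.0109 0.0162]
t 6.47 shift [0.019 0.059 1.932] turn [-0.005 -0.003 -0.007]
```

View pics/w4.png

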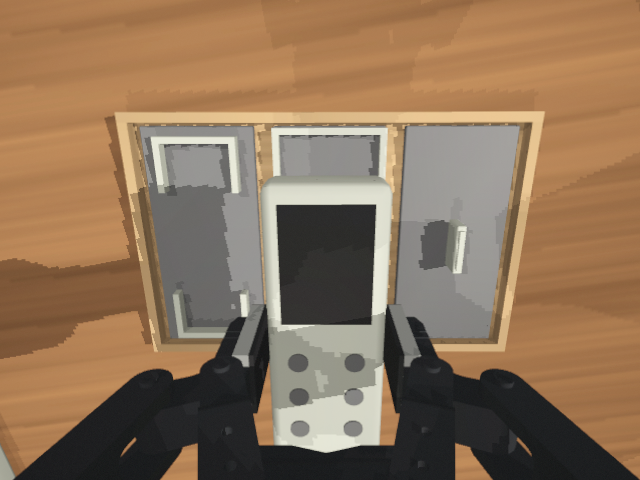

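send_rows([
  [0.02,0.06,0.8,0,0,0,30],
  [0.02,0.06,1.4,0,0,0,30],
  [0.02,0.06,1.75,0,0,0,30],
  [0.02,0.06,1.93,0,0,0,30],
  [0.02,0.06,1.93,0,0,0,30],
])

```text
time_s: 7.1
position: [0.4813, 0.2809, 0.0244]
tool_rot: [[-0.988, 0.156, -0.0], [0.156, 0.988, -0.0], [0.0, -0.0, -1.0]]
ft_force: [-0.6, -0.4, -1.0]
grip_width: 0.0445
```

Run:
```python
from h import *
s=status.observe();print(s['position'],s['ft_force'],s['wrist_torque'])
```

```text
[0.48126963 0.28088262 0.02443421] [-0.60431468 -0.37565507 -1.00038445] [-0.05100027 -0.05839593 -0.03628811]
```

send_rows([
  [0,0,0.04,0,0,0,50],
  [0,0,0.04,0,0,0,62],
  [0,0,0.04,0,0,0,62],
])

```text
time_s: 7.48
position: [0.4812, 0.2818, 0.0227]
tool_rot: [[-0.988, 0.155, 0.001], [0.155, 0.988, 0.0], [-0.001, 0.0, -1.0]]
ft_force: [-1.4, 0.7, -0.4]
grip_width: 0.0624
```

send_rows([
  [0,0,-0.5,0,0,0,62],
  [0,0,-1.5,0,0,0,62],
  [0,0,-2.7,0,0,0,62],
  [0,0,-3.5,0,0,0,62],
])

```text
time_s: 7.98
position: [0.4812, 0.2819, 0.2004]
tool_rot: [[-0.988, 0.155, 0.003], [0.155, 0.988, 0.001], [-0.003, 0.002, -1.0]]
ft_force: [-0.1, -0.4, -0.1]
grip_width: 0.062
```

Run:
```python
from h import *
look('w5','ac_remote',.034)
go([0.60,-0.235,0.2],78)
```

```text
pos [0.4812 0.2819 0.2004]
ac_remote 0.88 [292. 142. 355. 283.] [array([481. , 282.4]), array([ 46.4, 118.9]), np.float64(81.8)] top [array([482.2, 281.7]), array([ 46. , 119.2]), np.float64(81.1)] [0.0306 0.0327 0.034 ]
t 8.07 shift [-3.921 -9.861  0.033] turn [0.032 0.058 0.389]
```

View pics/w5.png

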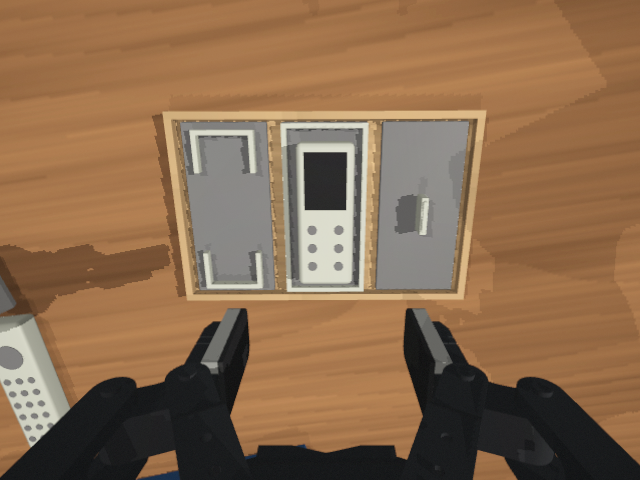

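The remote lies flat inside the rim at (325,210), buttons up. Next, the flashlight.

send_rows([
  [-3.9,-9.9,0,0,0,0.39,50],
  [-3.9,-9.9,0,0,0,0.39,50],
  [-3.9,-9.9,0,0,0,0.39,50],
  [-3.9,-9.9,0,0,0,0.39,50],
  [-3.9,-9.9,0,0,0,0.39,50],
])

```text
time_s: 8.7
position: [0.549, -0.0251, 0.1966]
tool_rot: [[-0.978, 0.208, -0.001], [0.208, 0.978, 0.0], [0.001, 0.0, -1.0]]
ft_force: [0.3, -0.5, 0.7]
grip_width: 0.05
```

Run:
```python
from h import *
go([0.6,-0.235,0.2],78)
```

```text
t 8.7 shift [-1.872 -3.893 -0.071] turn [ 0.001 -0.007 -0.003]
```

send_rows([
  [-1.87,-3.9,-0.05,0,0,0,50],
  [-1.87,-3.9,-0.05,0,0,0,50],
  [-1.87,-3.9,-0.05,0,0,0,50],
  [-1.87,-3.9,-0.05,0,0,0,50],
  [-1.87,-3.9,-0.05,0,0,0,50],
])

```text
time_s: 9.32
position: [0.5997, -0.2353, 0.1982]
tool_rot: [[-0.977, 0.211, -0.002], [0.211, 0.978, 0.001], [0.002, 0.0, -1.0]]
ft_force: [-0.2, 1.2, 0.1]
grip_width: 0.0496
```

Run:
```python
from h import *
look('w6','flashlight',.02)
go([0.627,-0.2335,0.005],78)
```

```text
pos [ 0.5997 -0.2353  0.1982]
flashlight 0.97 [ 39. 305. 124. 401.] [array([ 685.5, -486.9]), array([95.8, 39.1]), np.float64(12.0)] top [array([ 654.9, -391.3]), array([ 89.3, 246.4]), np.float64(17.4)] [0.0049 0.0196 0.0253]
flashlight 0.94 [248. 354. 358. 412.] [array([ 759.6, -297.6]), array([ 33.1, 114.6]), np.float64(8.7)] top [array([ 711.8, -265.8]), array([ 90.1, 195.6]), np.float64(62.6)] [0.0064 0.0203 0.0251]
flashlight 0.7 [318. 180. 354. 303.] [array([ 627.6, -233.2]), array([ 29.2, 114.5]), np.float64(77.7)] top [array([ 627.8, -233.1]), array([ 28.8, 111.8]), np.float64(78.3)] [0.0133 0.021  0.0253]
t 9.43 shift [-0.544  0.096  3.879] turn [ 0.006 -0.011 -0.003]
```

View pics/w6.png

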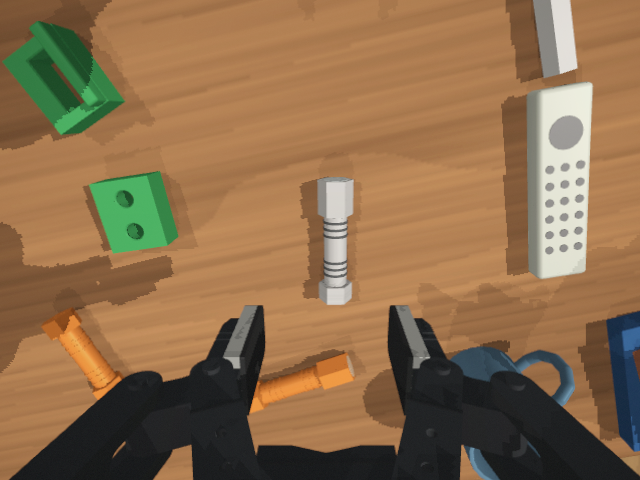

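send_rows([
  [-0.55,0.09,1.2,0,0,0,45],
  [-0.55,0.09,2.4,0,0,0,45],
  [-0.55,0.09,3.3,0,0,0,45],
  [-0.55,0.09,3.7,0,0,0,45],
  [-0.55,0.09,3.85,0,0,0,45],
])

```text
time_s: 10.05
position: [0.6274, -0.2331, 0.0062]
tool_rot: [[-0.978, 0.207, -0.002], [0.207, 0.978, 0.001], [0.002, 0.001, -1.0]]
ft_force: [0.5, -0.7, -0.6]
grip_width: 0.045
```

send_rows([
  [0,0,0,0,0,0,30],
  [0,0,0,0,0,0,15],
  [0,0,0,0,0,0,10],
  [0,0,0,0,0,0,10],
  [0,0,0,0,0,0,10],
], grip_force=40)

```text
time_s: 10.68
position: [0.6284, -0.2348, 0.0088]
tool_rot: [[-0.978, 0.208, 0.002], [0.208, 0.978, -0.001], [-0.002, -0.0, -1.0]]
ft_force: [-0.4, 2.6, 7.4]
grip_width: 0.0184
```

send_rows([
  [0,0,-0.5,0,0,0,10],
  [0,0,-1.5,0,0,0,10],
  [0,0,-2.5,0,0,0,10],
  [0,0,-3,0,0,0,10],
])

```text
time_s: 11.18
position: [0.6283, -0.2352, 0.1607]
tool_rot: [[-0.978, 0.208, 0.004], [0.208, 0.978, -0.002], [-0.004, -0.002, -1.0]]
ft_force: [0.1, -0.6, -0.3]
grip_width: 0.0181
```

Run:
```python
from h import *
look('w7','flashlight',.16)
go([0.468,0.1995,0.16],81.1)
```

```text
pos [ 0.6283 -0.2352  0.1607]
flashlight 0.88 [  0. 297. 106. 416.] [array([ 622.6, -350.6]), array([57.6, 21. ]), np.float64(12.6)] top None [0.0068 0.0196 0.0252]
flashlight 0.81 [284. 180. 370. 449.] [array([ 634.1, -235.5]), array([ 30.8, 126.4]), np.float64(77.9)] top [array([ 627.3, -234. ]), array([ 30.1, 111.1]), np.float64(77.9)] [0.165  0.1732 0.177 ]
t 11.28 shift [ 4.956  7.837 -0.032] turn [-0.017  0.042 -0.391]
```

View pics/w7.png

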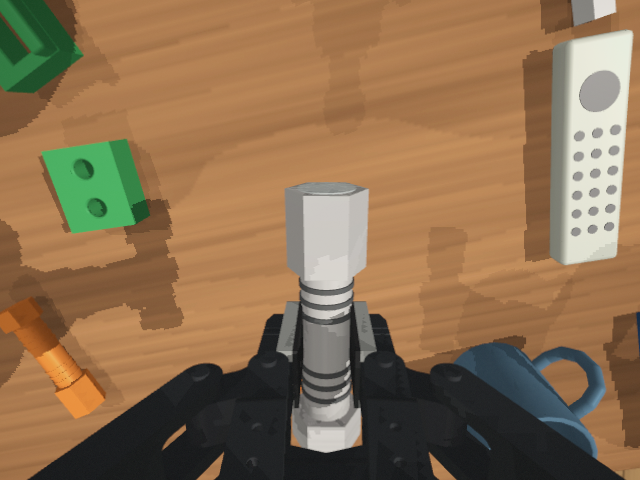

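send_rows([
  [4.95,7.85,0,0,0,-0.39,10],
  [4.95,7.85,0,0,0,-0.39,10],
  [4.95,7.85,0,0,0,-0.39,10],
  [4.95,7.85,0,0,0,-0.39,10],
  [4.95,7.85,0,0,0,-0.39,10],
])

```text
time_s: 11.9
position: [0.5182, 0.0602, 0.1559]
tool_rot: [[-0.988, 0.155, -0.002], [0.155, 0.988, 0.0], [0.002, -0.0, -1.0]]
ft_force: [1.1, 1.0, -0.4]
grip_width: 0.0182
```

Run:
```python
from h import *
go([0.468,0.1995,0.12],81.1)
```

```text
t 11.9 shift [1.424 2.597 0.722] turn [-0.001 -0.015 -0.004]
```

send_rows([
  [1.42,2.6,0.72,0,0,0,10],
  [1.42,2.6,0.72,0,0,0,10],
  [1.42,2.6,0.72,0,0,0,10],
  [1.42,2.6,0.72,0,0,0,10],
])

```text
time_s: 12.4
position: [0.4682, 0.1991, 0.1198]
tool_rot: [[-0.988, 0.152, -0.003], [0.152, 0.988, -0.001], [0.003, -0.001, -1.0]]
ft_force: [0.2, -1.0, -0.9]
grip_width: 0.0182
```

Run:
```python
from h import *
look('w8','flashlight',.12)
go([0.468,0.1995,0.024],81.1)
```

```text
pos [0.4682 0.1991 0.1198]
flashlight 0.91 [285. 183. 369. 452.] [array([473.3, 199.3]), array([ 30.8, 125. ]), np.float64(81.3)] top [array([467.5, 200.1]), array([ 30.2, 111.5]), np.float64(81.3)] [0.124  0.1322 0.1363]
flashlight 0.4 [251. 112. 640. 355.] [array([442.3, 252.2]), array([147.9,  95.4]), np.float64(81.0)] top [array([461.5, 202.1]), array([44. ,  1.3]), np.float64(80.2)] [0.0037 0.0105 0.0154]
t 12.5 shift [0.04  0.037 1.934] turn [-0.005 -0.006  0.   ]
```

View pics/w8.png

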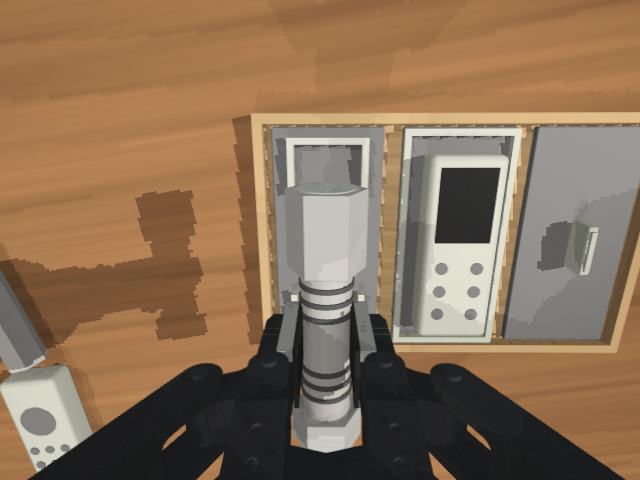

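send_rows([
  [0.03,0.02,0.8,0,0,0,10],
  [0.03,0.02,1.4,0,0,0,10],
  [0.03,0.02,1.75,0,0,0,10],
  [0.03,0.02,1.93,0,0,0,10],
  [0.03,0.02,1.95,0,0,0,10],
])

```text
time_s: 13.12
position: [0.4688, 0.1985, 0.0237]
tool_rot: [[-0.988, 0.156, -0.0], [0.156, 0.988, -0.0], [0.0, -0.0, -1.0]]
ft_force: [0.2, -0.0, -0.8]
grip_width: 0.0182
```

send_rows([
  [0,0,0,0,0,0,25],
  [0,0,0,0,0,0,36],
  [0,0,0,0,0,0,36],
])

```text
time_s: 13.5
position: [0.4687, 0.1992, 0.0243]
tool_rot: [[-0.988, 0.155, 0.001], [0.155, 0.988, 0.0], [-0.001, 0.0, -1.0]]
ft_force: [-0.3, -0.2, -0.4]
grip_width: 0.0361
```

send_rows([
  [0,0,-0.5,0,0,0,36],
  [0,0,-1.5,0,0,0,36],
  [0,0,-2.7,0,0,0,36],
  [0,0,-3.5,0,0,0,36],
])

```text
time_s: 14.0
position: [0.4687, 0.1993, 0.2018]
tool_rot: [[-0.988, 0.155, 0.003], [0.155, 0.988, 0.001], [-0.003, 0.001, -1.0]]
ft_force: [0.1, 0.5, -0.4]
grip_width: 0.0356
```

Run:
```python
from h import *
look('w9','flashlight',.036)
go([0.43,-0.405,0.2],19)
```

```text
pos [0.4687 0.1993 0.2018]
flashlight 0.85 [306. 143. 347. 275.] [array([467. , 199.8]), array([ 29.1, 111.4]), np.float64(81.0)] top [array([468. , 199.5]), array([ 23.9, 110.2]), np.float64(80.8)] [0.0254 0.033  0.0372]
t 14.1 shift [ -1.077 -12.07    0.041] turn [0.051 0.044 7.764]
```

View pics/w9.png

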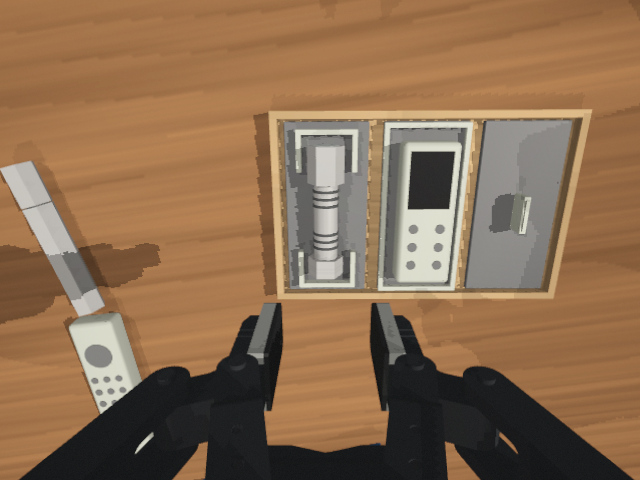

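Flashlight rests between the lips at (325,207). Now the phone stand.

send_rows([
  [-1.08,-12,0.03,0,0,7.76,75],
  [-1.08,-12,0.03,0,0,7.76,75],
  [-1.08,-12,0.03,0,0,7.76,75],
  [-1.08,-12,0.03,0,0,7.76,75],
  [-1.08,-12,0.03,0,0,7.76,75],
])

```text
time_s: 14.72
position: [0.4472, -0.1145, 0.1974]
tool_rot: [[-0.454, 0.891, -0.001], [0.891, 0.454, 0.0], [0.001, -0.0, -1.0]]
ft_force: [0.4, -0.1, -0.3]
grip_width: 0.0748
```

Run:
```python
from h import *
go([0.45,-0.40,0.2],19)
```

```text
t 14.72 shift [-5.112 -2.546 -0.054] turn [-0.003 -0.005  1.004]
```

send_rows([
  [-5.1,-2.55,-0.05,0,0,1,75],
  [-5.1,-2.55,-0.05,0,0,1,75],
  [-5.1,-2.55,-0.05,0,0,1,75],
  [-5.1,-2.55,-0.05,0,0,1,75],
  [-5.1,-2.55,-0.05,0,0,1,75],
])

```text
time_s: 15.35
position: [0.4513, -0.4004, 0.1991]
tool_rot: [[-0.33, 0.944, -0.001], [0.944, 0.33, 0.001], [0.001, -0.001, -1.0]]
ft_force: [0.2, 0.5, -0.1]
grip_width: 0.0749
```

Run:
```python
from h import *
im,d,V=look('w10')
for l in ('phone_stand','brush_block'):
  for r in vision.masks_of('wrist',l):
    X,_=cloud('wrist',d,r['pixels'],V)
    print(l,r['p'],np.round(r['extent']))
    for lo,hi in ((.02,.03),(.034,.045)):
        t=X[(X[:,2]>lo)&(X[:,2]<hi)]
        if len(t)>20:
            rc=cv2.minAreaRect((t[:,:2]*1000).astype(np.float32)); print(lo,len(t),[np.round(q,1) for q in rc],cv2.boxPoints(rc).round().tolist())
```

```text
pos [ 0.4513 -0.4004  0.1991]
phone_stand 0.82 [295. 194. 363. 254.]
0.02 2120 [array([ 456.7, -408.2]), array([60. , 48.1]), np.float64(18.9)] [[421.0, -395.0], [436.0, -441.0], [493.0, -421.0], [477.0, -376.0]]
0.034 965 [array([ 450.6, -390.1]), array([59. ,  9.9]), np.float64(19.4)] [[421.0, -395.0], [424.0, -405.0], [480.0, -385.0], [477.0, -376.0]]
brush_block 0.69 [408. 208. 495. 285.]
0.02 3491 [array([ 565.4, -393.7]), array([48.4, 60.7]), np.float64(86.3)] [[534.0, -416.0], [594.0, -420.0], [597.0, -371.0], [537.0, -368.0]]
```

View pics/w10.png

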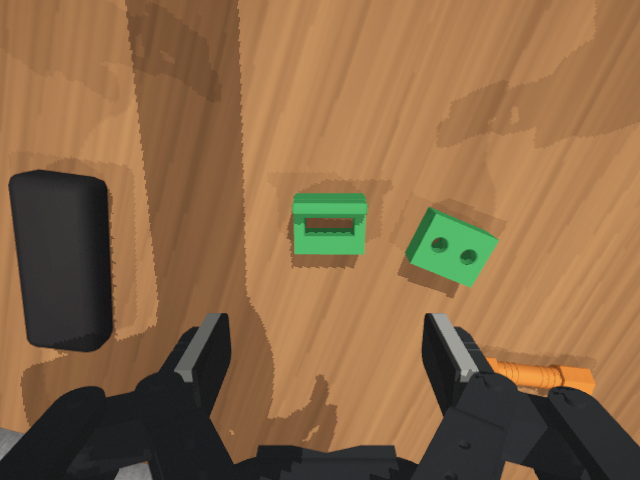

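Stand confirmed at (330,225), with a slot and a back rest; the two-hole block at (453,246) stays clear of the fingers.

Run:
```python
from h import *
go([0.4567,-0.4082,0.009],19)
```

```text
t 15.5 shift [-0.221  0.039  3.8  ] turn [-0.004 -0.014  0.033]
```

send_rows([
  [-0.22,0.04,1.2,0,0,0.03,75],
  [-0.22,0.04,2.4,0,0,0.03,75],
  [-0.22,0.04,3.2,0,0,0.03,75],
  [-0.22,0.04,3.6,0,0,0.03,75],
  [-0.22,0.04,3.8,0,0,0.03,75],
])

```text
time_s: 16.12
position: [0.4575, -0.4058, 0.0094]
tool_rot: [[-0.329, 0.944, -0.001], [0.944, 0.329, 0.002], [0.002, -0.001, -1.0]]
ft_force: [-0.2, -0.2, -0.1]
grip_width: 0.0755
```

send_rows([
  [0,0,0,0,0,0,65],
  [0,0,0,0,0,0,50],
  [0,0,0,0,0,0,45],
  [0,0,0,0,0,0,45],
  [0,0,0,0,0,0,45],
], grip_force=40)

```text
time_s: 16.75
position: [0.4579, -0.4077, 0.0116]
tool_rot: [[-0.328, 0.945, 0.001], [0.945, 0.328, -0.001], [-0.001, 0.001, -1.0]]
ft_force: [0.4, 2.6, 5.9]
grip_width: 0.0586
```

send_rows([
  [0,0,-0.5,0,0,0,45],
  [0,0,-1.5,0,0,0,45],
  [0,0,-2.5,0,0,0,45],
  [0,0,-3,0,0,0,45],
])

```text
time_s: 17.25
position: [0.4579, -0.4079, 0.1636]
tool_rot: [[-0.328, 0.945, 0.002], [0.945, 0.328, -0.003], [-0.004, 0.001, -1.0]]
ft_force: [-0.4, 0.3, -1.6]
grip_width: 0.0587
```

```bash
cat > st.py <<'E'
from h import *
def stand(n,z0):
    im,d,V=look(n)
    for r in vision.masks_of('wrist','phone_stand'):
        X,_=cloud('wrist',d,r['pixels'],V)
        print(r['p'],np.round(r['extent']),np.percentile(X[:,2],[1,50,99]).round(4))
        for lo,hi in ((.02,.03),(.034,.045)):
            t=X[(X[:,2]>lo+z0)&(X[:,2]<hi+z0)]
            if len(t)>20:
                rc=cv2.minAreaRect((t[:,:2]*1000).astype(np.float32)); print(lo,len(t),np.median(t[:,2]).round(4),[np.round(q,1) for q in rc])
E
python3 - <<'E'
from st import *
stand('w11',.151)
go([0.4935,0.3615,0.16],-8.9)
E
```

```text
pos [ 0.4579 -0.4079  0.1636]
0.86 [238. 262. 416. 395.] [0.1527 0.1767 0.1914]
0.02 9598 0.1766 [array([ 457.7, -408.6]), array([62.8, 49.4]), np.float64(19.1)]
0.034 5705 0.1903 [array([ 452.5, -390.1]), array([60.2, 11.1]), np.float64(19.2)]
t 17.35 shift [1.4313e+01 5.7140e+00 1.0000e-03] turn [0.022 0.035 3.505]
```

View pics/w11.png

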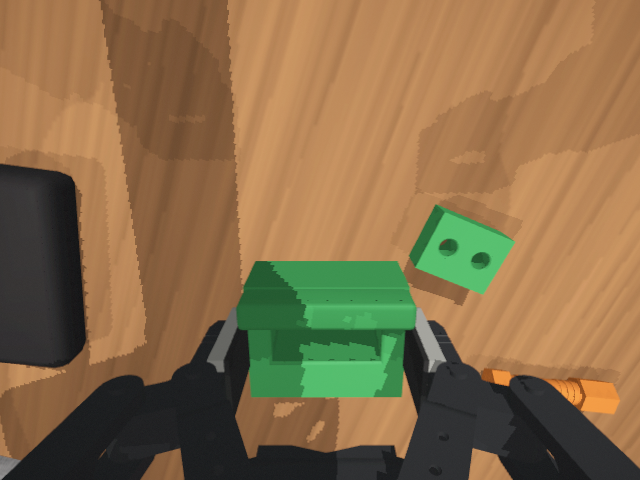

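send_rows([
  [14.3,5.7,0,0,0,3.5,45],
  [14.3,5.7,0,0,0,3.5,45],
  [14.3,5.7,0,0,0,3.5,45],
  [14.3,5.7,0,0,0,3.5,45],
  [14.3,5.7,0,0,0,3.5,45],
])

```text
time_s: 17.98
position: [0.4709, -0.0932, 0.1592]
tool_rot: [[0.154, 0.988, -0.002], [0.988, -0.154, 0.001], [0.001, -0.002, -1.0]]
ft_force: [0.9, 0.5, -1.6]
grip_width: 0.0589
```

Run:
```python
from h import *
go([0.4935,0.3615,0.15],-8.9)
```

```text
t 17.98 shift [ 9.054 -0.958  0.192] turn [-0.015 -0.005  0.002]
```

send_rows([
  [9.05,-0.96,0.2,0,0,0,45],
  [9.05,-0.96,0.2,0,0,0,45],
  [9.05,-0.96,0.2,0,0,0,45],
  [9.05,-0.96,0.2,0,0,0,45],
  [9.05,-0.96,0.2,0,0,0,45],
])

```text
time_s: 18.6
position: [0.4862, 0.2187, 0.1522]
tool_rot: [[0.154, 0.988, -0.002], [0.988, -0.154, -0.001], [-0.001, -0.002, -1.0]]
ft_force: [1.3, -0.7, -1.2]
grip_width: 0.059
```

Run:
```python
from h import *
go([0.4935,0.3615,0.12],-8.9)
```

```text
t 18.6 shift [ 2.845 -0.296  0.641] turn [-0.014  0.006  0.004]
```

send_rows([
  [2.85,-0.3,0.64,0,0,0,45],
  [2.85,-0.3,0.64,0,0,0,45],
  [2.85,-0.3,0.64,0,0,0,45],
  [2.85,-0.3,0.64,0,0,0,45],
  [2.85,-0.3,0.64,0,0,0,45],
])

```text
time_s: 19.23
position: [0.4942, 0.3586, 0.1214]
tool_rot: [[0.155, 0.988, -0.001], [0.988, -0.155, -0.001], [-0.001, -0.001, -1.0]]
ft_force: [-0.3, 0.6, -0.5]
grip_width: 0.0585
```

Run:
```python
from st import *
stand('w12',.108)
for r in vision.masks_of('wrist','tongue'): print(r['p'],r['extent'])
go([0.4935,0.3615,0.05],-8.9)
```

```text
pos [0.4942 0.3586 0.1214]
0.75 [238. 262. 417. 397.] [0.1101 0.1345 0.1493]
0.02 9798 0.1343 [array([495.3, 357.8]), array([49.6, 67.3]), np.float64(81.2)]
0.034 5930 0.1481 [array([497.9, 377. ]), array([11.7, 61.2]), np.float64(79.6)]
0.6 [211.8, 179.5, 443.7, 282.4]
t 19.38 shift [ 0.053 -0.031  1.442] turn [ 0.003 -0.001 -0.008]
```

View pics/w12.png

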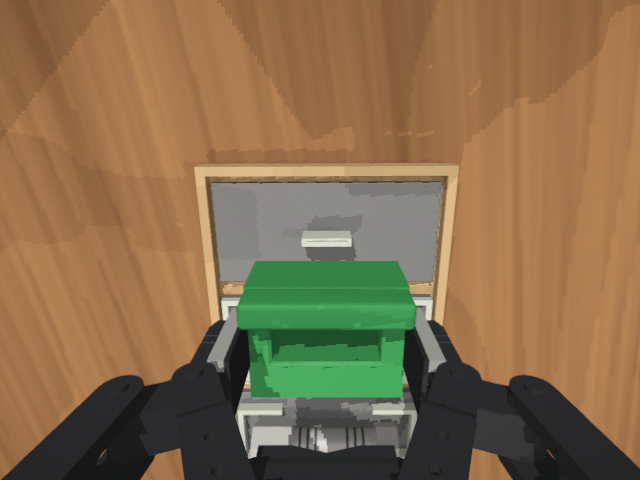

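Run:
```python
from h import *
for n in ('w12','w9','w5','w1'):
    w=np.load(n+'.npz');d,V=w['d'],w['V']
    X,uv=cloud('wrist',d,np.ones(d.shape,bool),V)
    s=(X[:,2]>.024)&(X[:,2]<.036)&(np.hypot(X[:,0]-.4935,X[:,1]-.3615)<.03)
    t=X[s]; 
    if len(t)<5: print(n,len(t)); continue
    rc=cv2.minAreaRect((t[:,:2]*1000).astype(np.float32));print(n,len(t),uv[s].min(0),uv[s].max(0),[np.round(q,1) for q in rc],np.median(t[:,2]))
im=np.load('w12.npz')['im'][160:300,190:470];cv2.imwrite('pics/w12c.png',cv2.resize(im,None,fx=2.8,fy=2.8,interpolation=2)[:,:,::-1])
```

```text
w12 539 [301 236] [351 246] [array([494.9, 363.1]), array([ 6.3, 31.9]), np.float64(80.8)] 0.0289350583336323
w9 354 [516 196] [530 233] [array([494.9, 361.8]), array([ 6.5, 31.6]), np.float64(80.6)] 0.02878006107554639
w5 309 [418 197] [428 234] [array([495.1, 362.8]), array([ 6.5, 31.9]), np.float64(80.9)] 0.028830173227399142
w1 215 [394 274] [402 303] [array([494.4, 362.2]), array([ 7.1, 31.8]), np.float64(81.4)] 0.028988522434356925
```

View pics/w12c.png

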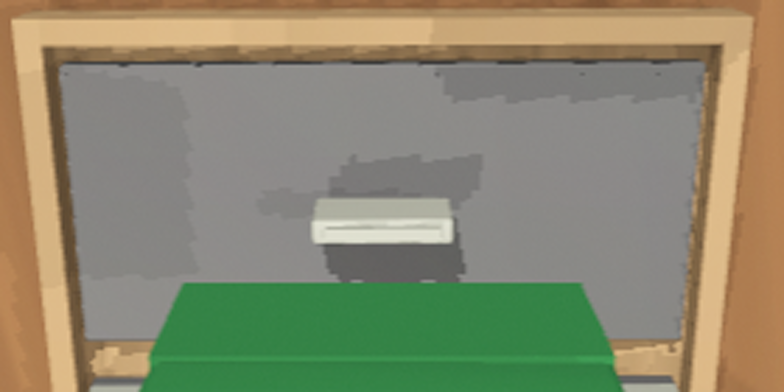

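Run:
```python
from h import *
go([0.4945,0.3628,0.06],-9.0)
```

```text
t 19.38 shift [ 0.082 -0.015  1.242] turn [ 0.003 -0.001  0.005]
```

send_rows([
  [0.08,-0.01,0.6,0,0,0,45],
  [0.08,-0.01,1.05,0,0,0,45],
  [0.08,-0.01,1.24,0,0,0,45],
  [0.08,-0.01,1.24,0,0,0,45],
  [0.08,-0.01,1.24,0,0,0,45],
])

```text
time_s: 20.0
position: [0.4948, 0.3639, 0.0607]
tool_rot: [[0.154, 0.988, 0.002], [0.988, -0.154, 0.001], [0.001, 0.002, -1.0]]
ft_force: [0.2, -0.0, -1.6]
grip_width: 0.0587
```

Run:
```python
from st import *
stand('w13',.047)
go([0.4945,0.3628,0.024],-9.0)
```

```text
pos [0.4948 0.3639 0.0607]
0.95 [239. 259. 415. 399.] [0.049  0.0738 0.0887]
0.02 9815 0.0736 [array([494.8, 363.2]), array([49.7, 60.4]), np.float64(81.0)]
0.034 6027 0.0875 [array([497.8, 382.4]), array([11.8, 60.3]), np.float64(79.6)]
t 20.1 shift [-0.025 -0.     0.732] turn [ 0.01  -0.007  0.017]
```

View pics/w13.png

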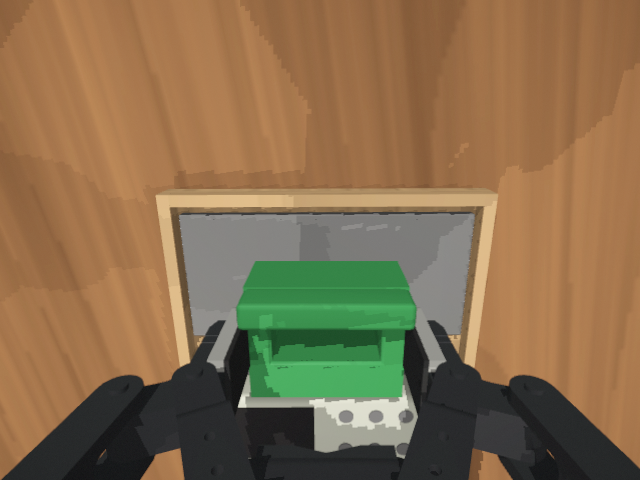

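send_rows([
  [-0.02,0,0.2,0,0,0,45],
  [-0.02,0,0.4,0,0,0,45],
  [-0.02,0,0.5,0,0,0,45],
])

```text
time_s: 20.48
position: [0.4937, 0.3627, 0.0335]
tool_rot: [[0.154, 0.988, -0.001], [0.988, -0.154, -0.001], [-0.001, -0.001, -1.0]]
ft_force: [0.5, 1.0, -1.5]
grip_width: 0.059
```

send_rows([
  [0,0,0.1,0,0,0,45],
  [0,0,0.16,0,0,0,45],
  [0,0,0.2,0,0,0,45],
])

```text
time_s: 20.85
position: [0.4941, 0.363, 0.0246]
tool_rot: [[0.154, 0.988, 0.0], [0.988, -0.154, 0.0], [0.0, 0.0, -1.0]]
ft_force: [-0.5, -0.7, -1.4]
grip_width: 0.0584
```

send_rows([
  [0,0,0,0,0,0,65],
  [0,0,0,0,0,0,75],
  [0,0,0,0,0,0,75],
])

```text
time_s: 21.22
position: [0.4942, 0.363, 0.025]
tool_rot: [[0.154, 0.988, 0.0], [0.988, -0.154, 0.0], [0.0, 0.0, -1.0]]
ft_force: [-0.0, 0.7, 0.5]
grip_width: 0.0752
```

send_rows([
  [0,0,-0.5,0,0,0,75],
  [0,0,-1.5,0,0,0,75],
  [0,0,-2.7,0,0,0,75],
  [-1.5,0,-3.9,0,0,0,75],
  [-1.8,0,-4.1,0,0,0,75],
])

```text
time_s: 21.85
position: [0.48, 0.2729, 0.2316]
tool_rot: [[0.153, 0.988, 0.002], [0.988, -0.153, 0.0], [0.001, 0.002, -1.0]]
ft_force: [0.0, 0.3, -0.0]
grip_width: 0.0751
```

Run:
```python
from st import *
stand('w14',.012)
for l,z in (('ac_remote',.034),('flashlight',.036)): look('w14b',l,z)
im,d=vision.get_image('top'); cv2.imwrite('pics/top1.png',im[:,:,::-1])
im=im[230:350,110:260];cv2.imwrite('pics/top1c.png',cv2.resize(im,None,fx=5,fy=5,interpolation=2)[:,:,::-1])
```

```text
pos [0.48   0.2729 0.2316]
0.74 [287.  68. 365. 135.] [0.0102 0.037  0.0519]
0.02 2643 0.0366 [array([493.3, 357.4]), array([38.3, 60.9]), np.float64(81.0)]
0.034 1170 0.0504 [array([496.8, 380.5]), array([10. , 60.3]), np.float64(81.1)]
pos [0.4809 0.2717 0.2336]
ac_remote 0.81 [257. 169. 394. 220.] [array([482. , 283.7]), array([ 49.3, 118.9]), np.float64(80.9)] top [array([482.3, 282.3]), array([ 46. , 120.1]), np.float64(80.7)] [0.028  0.0327 0.0341]
pos [0.4803 0.2738 0.23  ]
flashlight 0.79 [266. 266. 385. 296.] [array([468.5, 205.3]), array([ 29.7, 110.3]), np.float64(81.0)] top [array([467.5, 200.4]), array([ 24.2, 110.1]), np.float64(80.4)] [0.0239 0.0329 0.0374]
```

View pics/w14.png

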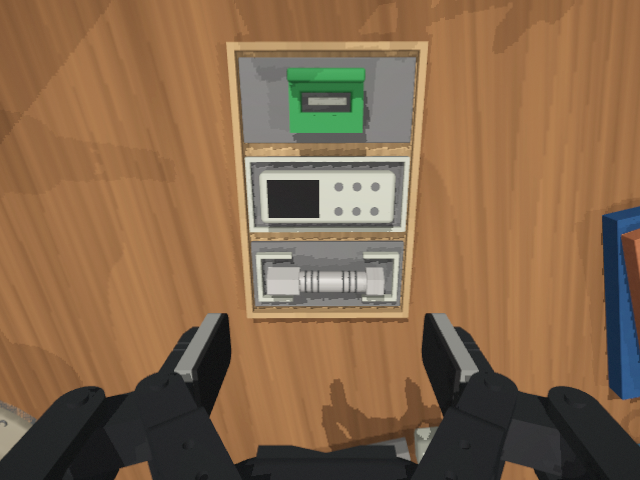

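View pics/top1.png

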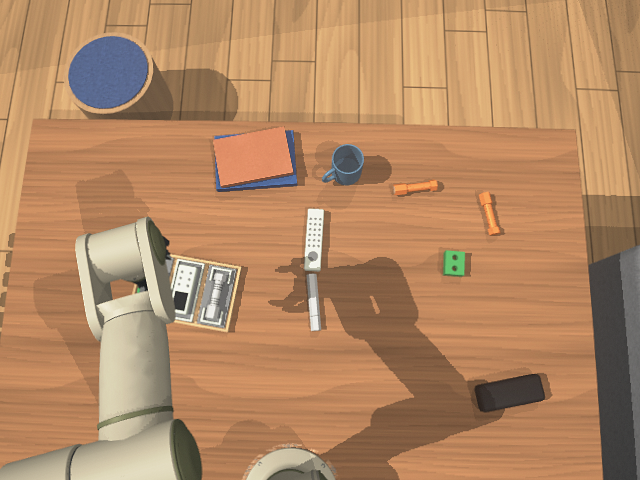

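All three are seated. The stand's block top reads 37 mm against 38 mm expected, and the tongue shows in its slot at (327,101). The look-alikes haven't moved. Handing in.

Run:
```python
from rig import env,status
print(status.observe()['time_s']); print(env.close_job())
```

```text
22.2
the job is handed in; nothing more can be done
None
```

I placed the air-conditioner remote, the flashlight and the phone stand in their nests in the pine caddy, in that order, and handed the job in at 22.2 s.

My last wrist pictures, with the gripper open and clear, showed:
- **Remote:** flat inside the rim with its buttons up. Its top read about 33–34 mm, against 34 mm expected.
- **Flashlight:** lying between the cradle's lips, about 1 mm off centre.
- **Phone stand:** down over the tongue, which shows through the slot. The block top read about 37 mm against 38 mm expected, and the back rest about 50 mm against 52 mm. The depth camera reads about 1 mm low throughout.

The last top picture shows the television remote, pen tube, toothbrush block and orange flashlights where they were. In that picture the arm hid the phone stand's nest, so I checked the stand only with the wrist camera. Between them, the final checks found no failures or disagreements.

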